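Send the loaded carrier at the pneumatic tube inlet

ROBOT

A 6-joint arm with a two-finger parallel gripper is mounted at the origin on the work surface. World frame = base frame: x ahead of the robot, y to its left, z up, the work surface at z = 0. Lengths are in m, angles in rad, forces in N, time in s.
With the tool pointing down it reaches from about 0.275 to 0.85 m from the base axis. Payload 19 kg.
Tool frame: the origin (TCP) lies midway between the tips of the shut fingers; the grasp point (between the pads) lies ctrl.grip_point_offset behind it (ctrl.grip_point_offset is the distance from the TCP to the grasp point, in m); z points along the fingers, y is the line along which they close (so a half turn about z gives the same grasp; the last joint's range is limited). The gripper opens to 85 mm and grips with 20 to 120 N. Pads are 22 mm wide; open, the fingers measure 114 mm over their backs; the gripper's body (76 mm by 85 mm) begins 54 mm behind the grasp point. The pads swing forward as they close: fully open they stand 13 mm farther back than shut.
Start: joints at [1.149, 0.15, 1.437, -0, 1.554, -0.134], TCP at [0.163, 0.551, 0.231] pointing down, gripper open.
Joint ranges: [-2.8, 2.8], [-0.68, 2.1], [0.12, 2.68], [-1.39, 4.53], [0.16, 2.79], [-2.81, 2.81]. Speed limits (rad/s): [1.89, 1.89, 2.22, 3.01, 3.01, 3.01].

INTERFACE

Orientations are given as a unit quaternion [w, x, y, z].
In Python, from station import ctrl gives the robot as it stands. Calls block until the motion is done:
- ctrl.movep(position, orientation): joint-space move of the TCP to a pose.
- ctrl.move_straight(position, rot=None, rate=0.15, until_force=None): straight line of the TCP; rot=None keeps the orientation; rate is the mean speed in m/s. With until_force (N) it stops when the force on the tool has changed by that much, and returns True; else False.
- ctrl.movej(angles): joint-space move.
- ctrl.set_gripper(opening, newtons=None): finger opening in m; newtons is the grip in N (None keeps the last); returns when the fingers have stopped.
- ctrl.dwell(seconds).
- ctrl.ik(position, orientation): joint angles nearest the present ones, or None.
- ctrl.sense(): the state.
- ctrl.camera(name): name is "scene" or "top" or "wrist"; returns the picture (420x560x3 uint8, red, green, blue); there is no depth.
- ctrl.get_calibration(name): a dict with "mtx" (3x3 intrinsics, pixels), "eye" and "orientation" of the camera in the world. Camera axes: x right, y down, z forward; pixel columns grow to the right and rows downward; lengths in m; the calibration is good to about 2 mm. A picture is of the moment at which its call begins: read the wrist's pose just before it. get_calibration takes no time and is no camera call; for the wrist camera it gives the pose at the moment of the call.
A pose or a line that the arm cannot do raises ctrl.Unreachable and nothing moves.
- ctrl.job_done(): hands the job in; it is judged then, once.
The state is a dict: "time": time; "joints": joint angles; "qd": joint speeds; "tau": joint torques, N m; "ee_pos": TCP position; "ee_rot": TCP orientation; "force": force on the tool from outside, world axes, zero at the start; "ft_torque": the same for the moment, N m; "gripper_width": finger opening in m; "gripper_force": force on a finger pad.
Only numpy, scipy, OpenCV 4.12 (cv2) and the standard library are available. Lean on these libraries where they do the work, as an engineer would, in place of code of your own. Each camera call takes 0.05 s, during which the arm holds its last target. There are 200 camera calls.

TASK

Open the pneumatic tube inlet by pressing its green lever down until it stays down by itself. Then lift the two blue carriers out of their stand by their caps, one after the other, to feel which is heavier, and put the lighter, empty one back in the stand. Finish while still holding the heavier, loaded one upright in the gripper, with its nose a few centimetres inside the open inlet mouth, hanging free from the gripper rather than set down, ready to be drawn in; leave everything else on the bench where it is.

Things in the scene. Friction and masses are not known exactly. Their poses are not given: they have to be found in the camera images.
- inlet_lever (a joint): angle of the green inlet lever: 0 up (a grey flap shuts the mouth), 0.6 rad fully down (flap open). Let go before about 0.4 rad it springs back up; beyond, a roller detent pulls it on to its stop at 0.6 and holds it there. Takes up to about 9 N at the pad.
- lever_pad (a point): middle of the top face of the green pad at the lever's free end (44 mm along the lever, 36 wide, 10 thick), on the inlet's -y side, free above; z is normal to the face. Raised: 107 mm above the bench, free end sloping up 0.4 rad. Fully down: 43 mm above the bench, sloping down 0.2 rad, and 11 mm further along -x of inlet_mouth.
- inlet_mouth (a point): centre of the rim of the round mouth, 85 mm above the bench; z up, x towards the flap hinge, level. 78 mm wide, narrowing within 15 mm to a 64 mm bore, free to 75 mm below the rim. White housing 120 x 120 x 70 mm; gear case 114 mm high at x 24 to 88, y -60 to -87 mm. The open flap (84 mm disc) stands at x 40 to 75, up to 100 mm above the rim.
- carrier_stand: grey plate 95 x 215 mm fixed to the bench, with two white round wells at y = -60 and +60 mm; origin at bench level under its centre, z up. Well floors 10 mm, rims 36 mm above the bench; bore 61 mm, opening to 68 at the rim. A carrier home in a well has its cap point 140 mm above the bench.
- carrier_a_grip (a point): A blue carrier, 150 to 500 g; the two look alike but their weights differ by 80 g or more. A cylinder 150 mm tall, upright in a well of the stand. This point: on its axis in the black screw cap by which it is held, 130 mm above its underside. Heights above the underside: cap 104 to 150 mm, 38 mm wide; felt ring 86 to 104, 54 wide; body 45 wide; nose felt ring 0 to 26, 54 wide, bevelled to 42 at the bottom. z: its axis, up.
- carrier_b_grip (a point): Another blue carrier, 150 to 500 g; the two look alike but their weights differ by 80 g or more. A cylinder 150 mm tall, upright in a well of the stand. This point: on its axis in the black screw cap by which it is held, 130 mm above its underside. Heights above the underside: cap 104 to 150 mm, 38 mm wide; felt ring 86 to 104, 54 wide; body 45 wide; nose felt ring 0 to 26, 54 wide, bevelled to 42 at the bottom. z: its axis, up.
- specimen_jar: white specimen jar with red lid, 48 mm diameter, 59 mm tall, loose on the bench; origin at the centre of its underside.
- petri_dishes: stack of two petri dishes, 86 mm diameter, 29 mm tall, loose; origin at the centre of its underside.
- tip_box: blue pipette tip box with clear lid, 85 x 122 mm, 62 mm tall, loose; origin at the centre of its underside.
- wash_bottle: white bottle with blue cap, 60 mm diameter, 150 mm tall, loose; origin at the centre of its underside.
- marker_pen: white marker pen with blue cap lying on the bench, about 130 mm long, 13 mm thick; origin 50 mm from its rear end, on the bench; x along it towards the cap.

How it is judged:
By the outcome, as a careful person would: the job done as asked, in the order asked, and still so for the second after the job is handed in, while the arm keeps its last pose, push and grip.
It also fails if it takes over 72 s, if anything falls off the work surface, if the arm or the gripper's body presses on something with over 40 N, if the wrist force passes 120 N, or if a joint passes its speed limit or range.

## Working session

There is one attempt and no reset: what is moved stays moved. The work goes in short steps, each a Python script; the robot and the scene stay as the last script left them, time stands still between calls to the robot, and variables do not carry over. Pictures are saved under pics/ and viewed, at most 10 in all, crops included, and the job is handed in when it is done.

```bash
ls; mkdir -p pics
python3 - <<'E'
from station import ctrl
import cv2,numpy as np
s=ctrl.sense();print(s['time'],s['force'],s['ee_rot'],ctrl.grip_point_offset)
for n in("scene","top"):
    im=ctrl.camera(n);cv2.imwrite(f'pics/{n}0.png',im[:,:,::-1]);c=ctrl.get_calibration(n);print(n,c)
E
```

```text
pics
0.0 [-1.38112745 -0.1440502   0.62888223] [-1.62719327e-04  1.43424489e-01  9.89661071e-01 -5.95249394e-04] 0.0187
scene {'mtx': array([[499.47781975,   0.        , 279.57420054],
       [  0.        , 499.47781975, 214.80895824],
       [  0.        ,   0.        ,   1.        ]]), 'eye': array([1.09049726, 0.67072736, 1.25335477]), 'orientation': array([-0.10572378,  0.29895727,  0.89784288, -0.30549173])}
top {'mtx': array([[422.49347443,   0.        , 280.93899445],
       [  0.        , 422.49347443, 212.75521032],
       [  0.        ,   0.        ,   1.        ]]), 'eye': array([ 0.49646287, -0.01834046,  1.33580725]), 'orientation': array([-0.03076392,  0.70704002, -0.70635085,  0.01471277])}
```

View pics/scene0.png

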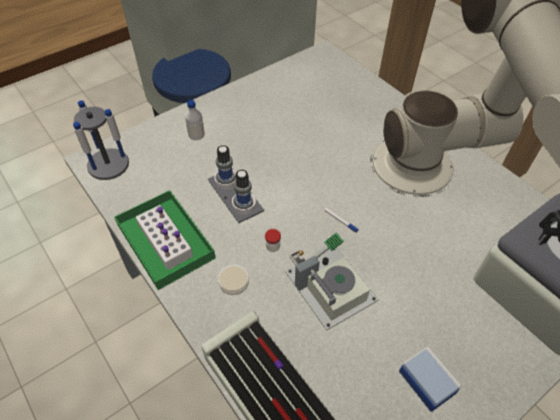

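View pics/top0.png

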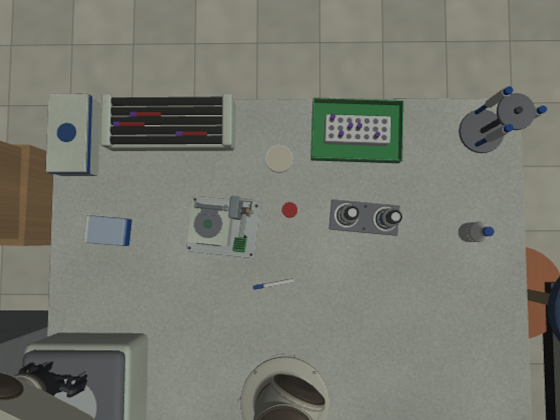

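The top view has world +x up and +y to the left. It shows the inlet at about (208,224) with its green pad at (240,243). The stand is at (365,217), with black caps at about (352,211) and (397,216). I'll look at both from close by.

```bash
cat > h.py <<'E'
from station import ctrl
import cv2,numpy as np
from scipy.spatial.transform import Rotation as R
def q(yaw): return [0,np.cos(yaw/2),np.sin(yaw/2),0]
def ray(c,px):
    d=np.linalg.inv(c['mtx'])@[px[0],px[1],1.]
    o=c['orientation'];return np.array(c['eye']),R.from_quat([o[1],o[2],o[3],o[0]]).apply(d)
def onz(c,px,z):
    e,d=ray(c,px);return e+d*(z-e[2])/d[2]
def proj(c,p):
    o=c['orientation'];v=R.from_quat([o[1],o[2],o[3],o[0]]).inv().apply(np.array(p)-c['eye']);u=c['mtx']@v;return u[:2]/u[2]
def snap(n,f):
    c=ctrl.get_calibration(n);im=ctrl.camera(n);cv2.imwrite(f'pics/{f}.png',im[:,:,::-1])
    import pickle;pickle.dump(c,open(f'pics/{f}.pkl','wb'));return c,im
def load(f):
    import pickle;return pickle.load(open(f'pics/{f}.pkl','rb')),cv2.imread(f'pics/{f}.png')[:,:,::-1]
E
python3 - <<'E'
from h import *
for p,f in(((.42,.15,.36),'w_inlet'),((.45,-.27,.42),'w_stand')):
    ctrl.movep(p,q(np.pi)); c,_=snap('wrist',f); s=ctrl.sense();print(s['time'],s['joints'].round(2),c['eye'],R.from_quat(np.roll(c['orientation'],-1)).as_matrix().round(2).tolist())
    for t in((.46,.2,.085),(.5,-.27,.14)):print(proj(c,t))
a,b=cv2.imread('pics/w_inlet.png'),cv2.imread('pics/w_stand.png')
cv2.imwrite('pics/both.png',cv2.resize(np.vstack([a,b]),(400,600)))
E
```

```text
1.9417 [ 0.17 -0.13  1.47  0.    1.81 -1.4 ] [0.34710968 0.15000013 0.50246355] [[-0.0, 0.96, 0.28], [1.0, 0.0, -0.0], [-0.0, 0.28, -0.96]]
[313.81743823 204.07287469]
[-56.57725185 245.7464475 ]
3.5583 [-0.69  0.05  1.17  0.    1.92 -2.26] [ 0.37745728 -0.26966318  0.56270939] [[-0.0, 0.96, 0.28], [1.0, 0.0, -0.0], [-0.0, 0.28, -0.96]]
[581.79748111 175.26185542]
[277.4907785  209.46861481]
```

View pics/w_inlet.png

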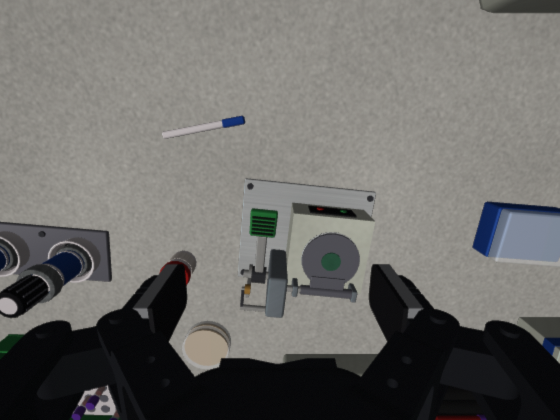

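View pics/w_stand.png

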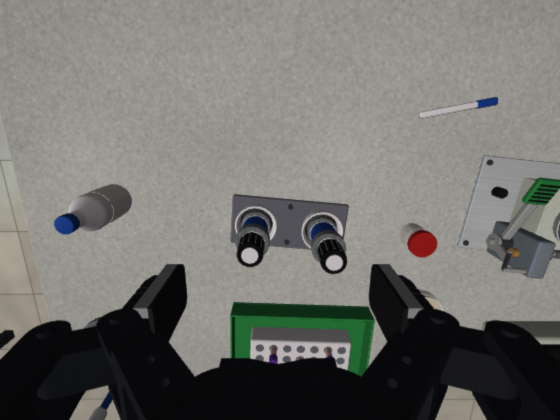

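The inlet close-up shows the green pad at (264,223), the flap disc at (330,259) and the plate screws at (250,186) and (370,198). The stand close-up shows the white cap tops at about (250,255) and (333,262). Next I'll measure these precisely.

```bash
python3 - <<'E'
from h import *
def blobs(im,lo,hi,roi,mn=20):
    x0,y0,x1,y1=roi;h=cv2.cvtColor(np.ascontiguousarray(im),cv2.COLOR_RGB2HSV);m=cv2.inRange(h,np.array(lo),np.array(hi))[y0:y1,x0:x1]
    n,l,st,ce=cv2.connectedComponentsWithStats(m)
    cs=[]
    for i in range(1,n):
        if st[i,4]>=mn: cs.append((st[i].tolist(),(ce[i]+[x0,y0]),cv2.minAreaRect(np.argwhere(l==i)[:,::-1].astype(np.float32))))
    return cs
c,im=load('w_stand')
print('caps');P=[]
for s,ce,r in blobs(im,(0,0,150),(180,70,255),(235,240,350,275)):
    ctr=np.array([235+s[0]+(s[2]-1)/2,240+s[1]+(s[3]-1)/2]);print(s,ce,ctr,onz(c,ctr,.16),'r',s[2]/2*np.linalg.norm(onz(c,ctr,.16)-c['eye'])/c['mtx'][0,0]);P.append(onz(c,ctr,.16))
ct,it=load('w_inlet')
print('pad')
for s,ce,r in blobs(it,(45,120,40),(85,255,255),(235,190,350,290)):
    print(s,ce,r,onz(ct,ce,.107)); b=cv2.boxPoints(r)+[235,190]; print([onz(ct,p,.107)[:2].round(4).tolist() for p in b])
g=cv2.cvtColor(np.ascontiguousarray(it),cv2.COLOR_RGB2GRAY)
for x in((250,186),(370,198),(248,258)):
    w=g[x[1]-7:x[1]+8,x[0]-7:x[0]+8].astype(float);m=w<w.min()+30;v=np.argwhere(m).mean(0)[::-1]+[x[0]-7,x[1]-7];print('screw',v,onz(ct,v,.006))
roi=g[215:305,285:375];C=cv2.HoughCircles(cv2.GaussianBlur(roi,(3,3),1),cv2.HOUGH_GRADIENT,1,20,param1=80,param2=15,minRadius=22,maxRadius=36)
for k in C[0][:3]:
    u=k[:2]+[285,215];print('flap',u,k[2],onz(ct,u,.09),k[2]/ct['mtx'][0,0]*.42)
# housing/pads from top+scene cross-check
T=cv2.imread('pics/top0.png')[:,:,::-1];ctop=ctrl.get_calibration('top')
for s,ce,r in blobs(T,(45,120,40),(85,255,255),(230,225,255,260),10):print('top pad',ce,onz(ctop,ce,.107))
E
python3 - <<'E'
import cv2
a=cv2.imread('pics/w_inlet.png')[170:310,225:385];cv2.imwrite('pics/crop.png',cv2.resize(a,None,fx=4,fy=4,interpolation=2))
E
```

```text
caps
[107, 0, 8, 35, 126] [347.27777778 258.56349206] [345.5 257. ] [ 0.56376783 -0.17401174  0.16      ] r 0.005829551907147339
[0, 7, 94, 28, 1461] [284.84736482 263.23682409] [281.5 260.5] [ 0.56936186 -0.26419176  0.16      ] r 0.06732299893255386
[7, 8, 16, 15, 192] [249.25       255.22395833] [249.5 255. ] [ 0.56099043 -0.30926773  0.16      ] r 0.011412954901967401
[91, 15, 16, 15, 188] [333.79787234 262.44148936] [333.5 262. ] [ 0.57152713 -0.19051518  0.16      ] r 0.011660990652184258
pad
[15, 19, 27, 28, 457] [262.77461707 221.47921225] ((27.713485717773438, 32.75843048095703), (25.55105209350586, 25.74066925048828), 5.440331935882568) [0.47824915 0.12994996 0.107     ]
[[0.4966, 0.1108], [0.4605, 0.1149], [0.4638, 0.1485], [0.5001, 0.1452]]
[88, 64, 17, 16, 146] [330.59589041 260.79452055] ((95.9000015258789, 71.20000457763672), (15.205260276794434, 15.652474403381348), 26.56505012512207) [0.53561744 0.22345528 0.107     ]
[[0.5418, 0.2098], [0.5206, 0.2186], [0.5308, 0.2379], [0.5522, 0.2293]]
screw [249.91304348 185.7826087 ] [0.4507653  0.10470726 0.006     ]
screw [369.7826087  198.08695652] [0.4710612  0.30094235 0.006     ]
screw [250.75 264.75] [0.59157078 0.10278247 0.006     ]
flap [330.5 259.5] 28.5 [0.54167166 0.2263729  0.09      ] 0.03843245451678456
top pad [238.31818182 249.81818182] [0.46767754 0.13332229 0.107     ]
```

View pics/crop.png

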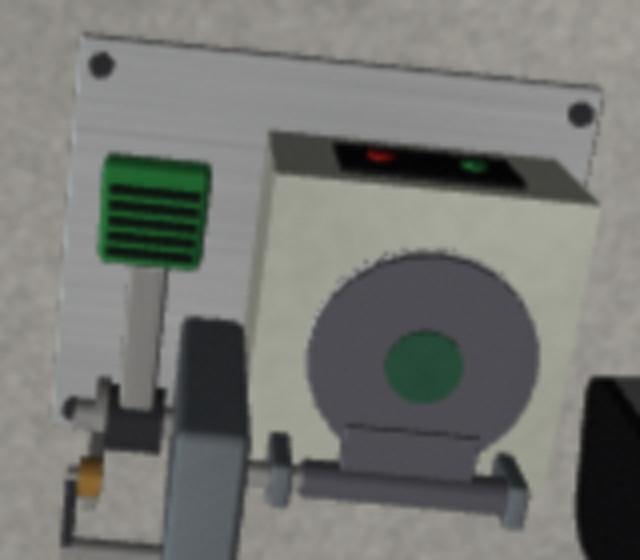

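The crop confirms the layout. The pad's top face spans roughly v 215–237 and u 250–278 in the full image, and the lever hinge and gear case lie on the +x side. The caps are 119 mm apart against 120 mm given. I'll press the lever with the camera side facing away from the flap.

```bash
cat > press.py <<'E'
from h import *
c,_=load('w_inlet')
n,f=onz(c,(264.5,215),.1156),onz(c,(263,237),.0984)
pad=(n+f)/2; yaw=-.098; Rm=R.from_euler('z',yaw)
m=np.array([.5417,.2264,.085]); print('edges',n,f,'len',np.linalg.norm((n-f)[:2]),'pad',pad,'in mouth',Rm.inv().apply(pad-m))
E
python3 press.py
cat >> press.py <<'E'
pad[2]=.107
Q=q(-np.pi/2+yaw-.17)
ctrl.set_gripper(0,40)
ctrl.movep(pad+[0,0,.06],Q)
ctrl.move_straight(pad+[0,0,.008],rate=.1)
d=pad+Rm.apply([-.011,0,0]);d[2]=.045
mid=pad+Rm.apply([-.002,0,0]);mid[2]=.075
f0=ctrl.sense()['force']
print(ctrl.move_straight(mid,rate=.06,until_force=25),ctrl.sense()['force']-f0)
d[2]=.036
print(ctrl.move_straight(d,rate=.04,until_force=22),ctrl.sense()['force']-f0,ctrl.sense()['ee_pos'])
s=ctrl.sense()
up=np.array(s['ee_pos'])+[0,0,.17]
ctrl.move_straight(up,rate=.2)
ctrl.movep([.42,.18,.36],q(np.pi+yaw))
c,im=snap('wrist','w_open');print(ctrl.sense()['time'],ctrl.sense()['force'],proj(c,m))
E
python3 press.py
```

```text
edges [0.46652536 0.13273855 0.1156    ] [0.50376532 0.12954638 0.0984    ] len 0.037376524514063245 pad [0.48514534 0.13114247 0.107     ] in mouth [-0.046963   -0.10033396  0.022     ]
edges [0.46652536 0.13273855 0.1156    ] [0.50376532 0.12954638 0.0984    ] len 0.037376524514063245 pad [0.48514534 0.13114247 0.107     ] in mouth [-0.046963   -0.10033396  0.022     ]
False [1.70237326 1.98528446 6.70489809]
True [-8.23400823 -0.76222456 21.45066165] [0.47608363 0.1320255  0.0427756 ]
10.8083 [-0.08993528 -0.68813359  0.39123771] [318.10525282 254.90823225]
```

```bash
python3 -c "
import cv2
a=cv2.imread('pics/w_open.png')[140:320,170:430];cv2.imwrite('pics/crop2.png',cv2.resize(a,None,fx=3,fy=3,interpolation=2))"
```

```text
(no output)
```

View pics/crop2.png

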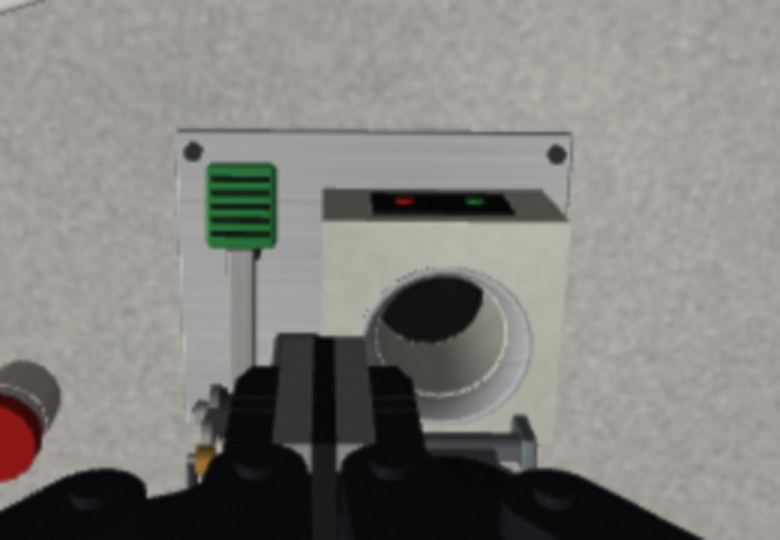

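The lever has latched down and the flap is open. The mouth rim is an ellipse centred at about (319,254) in the full image, within 1.5 px of the prediction. Now the carriers.

```bash
cat > lift.py <<'E'
from h import *
Q=q(np.pi-.09); C=[np.array([.5715,-.1905]),np.array([.561,-.3093])]
def P(i,z): return [*C[i],z-ctrl.grip_point_offset]
def fz(n=20):
    v=[]
    for _ in range(n): ctrl.dwell(.03);v.append(ctrl.sense()['force'])
    return np.mean(v,0)
def pick(i):
    ctrl.set_gripper(.07,60); ctrl.movep(P(i,.25),Q); ctrl.dwell(.2);f0=fz(10)
    ctrl.move_straight(P(i,.140),rate=.12); ctrl.set_gripper(0,60); s=ctrl.sense();print('grip',s['gripper_width'],s['gripper_force'])
    ctrl.move_straight(P(i,.23),rate=.1); ctrl.dwell(.4); f=fz(); s=ctrl.sense()
    print(i,'mass',-(f-f0)/9.81,'w',s['gripper_width'],'torque',s['ft_torque'],s['time']); return -(f-f0)[2]/9.81
def put(i):
    print('stop',ctrl.move_straight(P(i,.1395),rate=.08,until_force=12),ctrl.sense()['ee_pos'],P(i,.14)[2])
    ctrl.set_gripper(.07); ctrl.move_straight(P(i,.25),rate=.15)
E
python3 - <<'E'
from lift import *
pick(0)
snap('scene','s_lift')
E
```

```text
grip 0.03676140268206127 59.91704285144806
0 mass [-0.00314181  0.00066146  0.29784516] w 0.03674305726097445 torque [-0.00438084 -0.04284886 -0.04653735] 17.1417
```

Run:
```python
from lift import *
put(0); pick(1); snap('scene','s2');print(ctrl.sense()['time'])
a=cv2.imread('pics/s2.png')[110:330,170:400];cv2.imwrite('pics/crop3.png',cv2.resize(a,None,fx=2.6,fy=2.6,interpolation=2))
```

```text
stop True [ 0.5714251  -0.19035483  0.12204491] 0.12130000000000002
grip 0.03660968535254224 59.81014609336853
1 mass [-0.01190033  0.01547054  0.17710468] w 0.03665581903103205 torque [-0.01474719 -0.02846787  0.01314137] 24.45
24.5
```

View pics/crop3.png

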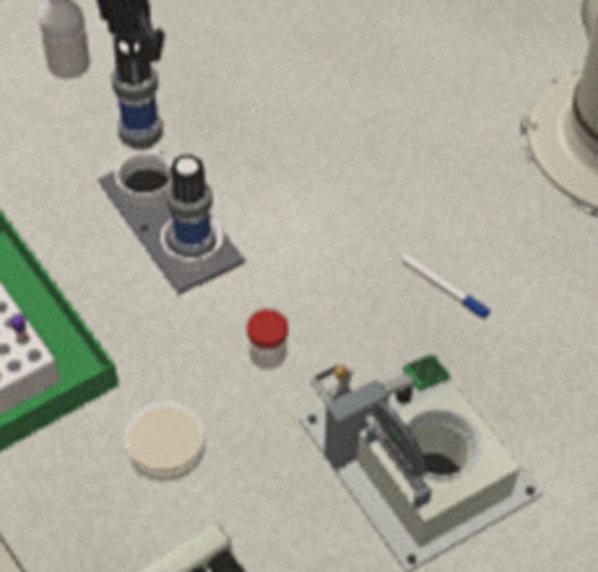

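The first carrier (298 g) is the loaded one, and the one now in the gripper (177 g) is empty. I'll put the empty one back, fetch the loaded one and bring it to the mouth.

Run:
```python
from lift import *
put(1); pick(0)
c,_=load('w_open'); m=onz(c,(319.3,254.4),.085);print('mouth',m)
ctrl.move_straight(P(0,.37),rate=.2)
Qm=q(np.pi-.098); g=lambda z:[m[0],m[1],z-ctrl.grip_point_offset]
ctrl.move_straight(g(.37),rot=Qm,rate=.25)
print(ctrl.move_straight(g(.235),rate=.15,until_force=8))
c,im=snap('wrist','w_ins');snap('scene','s_ins');s=ctrl.sense();print(s['time'],s['gripper_width'],s['ee_pos'],s['force'])
a=cv2.imread('pics/w_ins.png');b=cv2.imread('pics/s_ins.png')[200:340,240:400]
cv2.imwrite('pics/ins.png',np.hstack([cv2.resize(a,(400,300)),cv2.resize(b,(343,300))]))
```

```text
stop True [ 0.56086173 -0.30911297  0.12205692] 0.12130000000000002
grip 0.03670882352784228 59.952126145362854
0 mass [0.00835493 0.0174183  0.3191889 ] w 0.036822069713027386 torque [-0.00223422 -0.01773948  0.0751612 ] 31.75
mouth [0.54106251 0.22817825 0.085     ]
False
35.575 0.03659643459927638 [0.54139858 0.2282488  0.21730773] [-0.14753271 -0.07273606 -2.35389441]
```

View pics/ins.png

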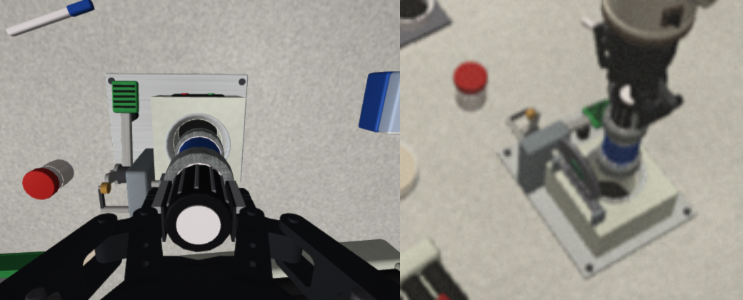

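The carrier hangs upright, centred over the open mouth with its nose about 20 mm above the rim. In the left picture the mouth is around (198,145) with the body right in line. Now I'll insert it.

Run:
```python
from h import *
p=np.array(ctrl.sense()['ee_pos']);f0=ctrl.sense()['force']
p[2]=.18-ctrl.grip_point_offset
p[:2]=.54106,.22818
print(ctrl.move_straight(p,rate=.05,until_force=4))
ctrl.dwell(.6);s=ctrl.sense();print(s['time'],s['ee_pos'],s['force']-f0,s['ft_torque'],s['gripper_width'])
snap('scene','s_fin');snap('wrist','w_fin')
a=cv2.imread('pics/w_fin.png');b=cv2.imread('pics/s_fin.png')[130:340,190:400]
cv2.imwrite('pics/fin.png',np.hstack([cv2.resize(a,(400,300)),cv2.resize(b,(400,300))]))
```

```text
False
37.425 [0.5410579  0.22818404 0.1613131 ] [-0.77367462 -0.68507133 -0.60750557] [-0.02203446 -0.06216145 -0.01525984] 0.036898344186427914
```

View pics/fin.png

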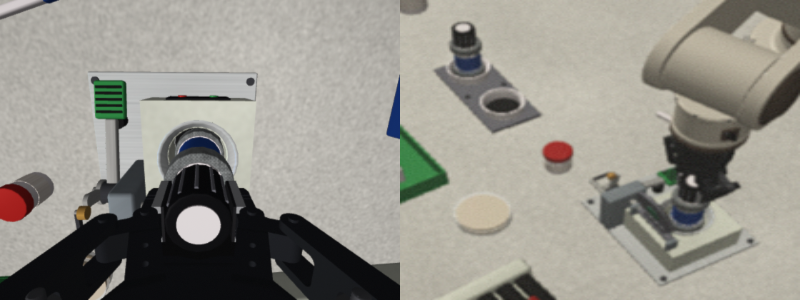

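The nose is inside the mouth and hanging free, the empty carrier sits in its well, and the lever is still down.

```bash
python3 -c "
from station import ctrl
print(ctrl.job_done())"
```

```text
the job is handed in; nothing more can be done
None
```

The job is handed in: the lever is latched down, the lighter carrier (about 177 g) is back in its well, and the heavier one (about 300 g) hangs upright in the gripper with its nose about 35 mm inside the open mouth, at 37 s of the 72 s allowed.

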